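Switch off the lapping machine and draw its hub cap with the puller

ROBOT

A 6-joint arm with a two-finger parallel gripper is mounted at the origin on the work surface. World frame = base frame: x ahead of the robot, y to its left, z up, the work surface at z = 0. Lengths are in m, angles in degrees, forces in N, time in s.
With the tool pointing down it reaches from about 0.375 to 0.9 m from the base axis. Payload 3.1 kg.
Tool frame: the origin (TCP) lies at the very end of the fingers, on their centre line; the grasp point (between the pads) lies 19 mm behind it; z points along the fingers, y is the line along which they close (so a half turn about z gives the same grasp; the last joint's range is limited). The gripper opens to 87 mm and grips with 3 to 60 N. Pads are 19 mm wide; open, the fingers measure 117 mm over their backs; the gripper's body (75 mm by 190 mm) begins 51 mm behind the grasp point.
Start: joints at [-74.055, 30.224, 82.088, -0, 67.689, -10.227], TCP at [0.276, -0.561, 0.223] pointing down, gripper open.
Joint ranges: [-176.69, 176.69], [-43.24, 126.21], [12.49, 139.97], [-82, 262], [0, 151.66], [-163.58, 163.58]. Speed limits (degrees/s): [159.86, 159.86, 180, 180, 180, 180].

INTERFACE

Orientations are given as a 3x3 rotation matrix whose columns are the frame's x, y, z axes.
In Python, from rig import bot gives the robot as it stands.
- The arm moves only by the tool move_arm, never from a script. Its argument "increments" is a list of rows, each an object with "xyz": the shift along the tool's x, y, z in mm, a list of three; "roll": the turn about the tool's z in rad; "grip": the opening in per cent of the stroke, from 0 (shut) to 100 (fully open). A call has 1 to 5 rows; each row shifts and turns the commanded pose from where the row before left it, along the tool's axes as they then stand; what a row does not reach is not made up. A row lasts 1/12 s, in which the tool goes at most 41.7 mm and 7.16 degrees, less where a joint would pass 70% of its speed; a pose out of reach is approached as far as the arm can. A call is refused whole if a number of a shift passes 41.7 or a number of a turn 0.125, either way. A call with a gripper value outside its range is refused whole. The fingers move at their own pace and stop on an object; the grip force is fixed at half the most. Time passes only in rows, so rows that do not move let the fingers close. It gives the time, the measured TCP pose, the force, the opening and the grip force at its end, in the units of the state.
- bot.read_state(): the state, without advancing time (a new reading comes with each control period).
- bot.capture(name): name is "side" or "top" or "wrist"; returns (picture, depth): 420x560x3 uint8, red, green, blue; 420x560 float32, m along the optical axis (not along the pixel's ray), 0 where there is no reading.
- bot.camera_model(name): a dict with "intrinsics" (3x3 intrinsics, pixels), "rvec" (rotation vector, rad) and "tvec" (3), from world to camera coordinates, as OpenCV has them; the wrist camera has in their place "tool_from_camera" (4x4, takes a point from camera to tool coordinates, whose origin is the TCP and whose axes are the flange's). Camera axes: x right, y down, z forward; pixel columns grow to the right and rows downward; lengths in m; the calibration is good to about 2 mm. A picture is of the moment at which its call begins: read the wrist's pose just before it. camera_model takes no time and is no camera call.
- bot.hand_in(): hands the job in; it is judged then, once.
Trained networks look in the newest picture that a camera, given by its name, has taken for a name from the list of things; names that differ only in an ending like _2 or _b are one class to them, and where a whole thing is asked for, a point or a joint stands for the part that bears it (a point fixed in the world has none). Each returns a list of dicts, best first, with "conf" (0 to 1); they miss things now and then, are a little off and sometimes report something else, mostly with a low value. They report only what shows in the picture. A call takes as long as a camera call. They do not tell look-alikes from the thing itself.
- bot.spot_in(label, camera): "at" ([x, y, z] in m, in the coordinates of the camera as it stood for that picture, good to about 4 mm: the middle of the surface that is visible of it).
- bot.trace(label, camera): "mask" (420x560 bool, what is visible of it).
The state is a dict: "time_s": time; "joint_positions": joint angles; "qvel": joint speeds; "tau": joint torques, N m; "position": TCP position; "tcp_rot": TCP orientation; "force": force on the tool from outside, world axes, zero at the start; "moment": the same for the moment, N m; "opening": opening from 0.0 (shut) to 1.0 (fully open); "grasp_force": force on a finger pad.
Only numpy, scipy, OpenCV 4.12 (cv2) and the standard library are available. Lean on these libraries where they do the work, as an engineer would, in place of code of your own. Each camera call takes 0.05 s, during which the arm holds its last target. There are 200 camera calls.

TASK

Switch the lapping machine off first: throw its toggle over to the robot's right. Then take the puller from the wooden block, screw it into the tapped hub cap over the spindle, in the middle of the plate, until its shoulder is hard down, and draw the cap straight up out of its bore. Set the cap down gently, upright and flat on the floor of the parts tray with the puller still screwed in, let go, and leave the other things on the bench as they are.

Things in the scene. Friction and masses are not known exactly. Their poses are not given: they have to be found in the camera images.
- machine: bench lapping machine, fixed: a low green-grey base 320 x 240 carrying a round steel plate, 220 diameter, its working face 88 above the bench. Origin: on the plate's axis at bench level. The front deck with the switch is on its -x side; x runs along the base, z up
- switch (a joint): the machine's switch: a steel bat-handle toggle 50 long on a grey box (top 70 above the bench) on the front deck, hinged 160 in front (-x) of the plate's axis, 72 above the bench, swinging sideways. -0.42 rad = ON, leaning to the machine's +y (left seen from the robot); +0.42 = OFF, leaning to -y (right). It snaps over centre; about 1.5 N at its tip moves it
- switch_tip (a point): a point in the toggle's round tip (15 diameter), 48 from its hinge; about 116 above the bench
- bore (a point): on the plate's axis at the seat of the hub cap, 76 above the bench; the bore below it is 56 diameter
- cap: hub cap in the plate's centre: a dark iron flange, 68 diameter, 8 thick, its top 4 below the plate's face, over a spigot 52 diameter, 20 long. Loose, 0.3 kg, but two spring balls grip the spigot (about 8 N to draw it) and two dowels, on its x axis 30 either side of centre, stop it turning. Origin: centre of the spigot's underside; z up; its x axis is the machine's
- cap_mouth (a point): centre of the cap's tapped hole (brass thread, 25 diameter, 24 deep) at the flange's top face, 28 above cap's origin
- puller: the puller, 0.25 kg: a steel rod with a coarse thread at its foot, a round shoulder and a flat dark cross-bar on top, standing foot down in one of the wooden block's two holes, shoulder on the block's top. Origin: the foot's tip; x along the bar. Thread 22 diameter, 20 long from tip to shoulder; shoulder 34 diameter, 6 thick; shank 12 diameter up to the bar
- puller_shoulder (a point): on the puller's axis under its shoulder, 20 above the tip; meets cap_mouth when home. Right-hand thread (clockwise from above screws in), lead 16 per turn. Tight with the bar along the cap's x axis. Lowered with the bar 120 degrees anticlockwise of that it rests 4 above the cap, seats after 90 degrees clockwise, tightens in the last 30. Under 80 it misses the thread's start: half a turn more
- puller_bar (a point): centre of the puller's cross-bar, 92 above the tip; the bar is 80 long (along the puller's x), 14 wide, 16 tall. The puller and its two-start thread look and act the same after half a turn. Screwed in, it stays put when let go, so it can be regripped
- block: fixed wooden tool block 80 x 145 x 55 high with two holes, 24 diameter and 45 deep, 40 either side of its centre along its y axis: one holds the puller, the other the nut runner. Origin: centre of its underside
- tray: fixed shallow plywood parts tray, 210 (x) x 150 (y), rim 18 high, walls and floor 6 thick; open at the top. Origin: centre of its underside
- tray_in (a point): centre of the tray's inner floor, 6 above the bench; a brass spacer ring lies about 70 from it towards the tray's +x end
- nut_runner: nut runner: T-handled socket tool standing in the block's other hole, 117 tall, its bar about 125 above the bench, with a plain round cross-bar (9 thick, 110 long, longer and thinner than the puller's) and no shoulder; origin under its socket
- spacer: brass spacer ring, 36 outside diameter, 14 high, lying in the far (+x) end of the tray; origin at the centre of its underside
- scraper: flat scraper, 185 long, 30 wide, 6 thick, lying on the bench; origin under its middle
- wrench: open spanner, 180 long, lying on the bench; origin under its middle
- brush: flat bench brush, 200 long, lying on the bench; origin under its middle
- oil_bottle: closed oil bottle, 60 diameter, 170 tall; origin at the centre of its underside
- paste_tin: closed tin, 72 diameter, 50 tall; origin at the centre of its underside
Not all that is in view belongs to the job. What is shaped like the puller but orange or purple is not meant.

How it is judged (in metres and radians):
On the way, in this order (a step that is already met when the one before it is completed fails the run):
1. the switch is thrown to off (value of joint switch above 0.35 rad), for 0.2 s.
2. the puller is screwed into the seated cap until its shoulder is down on it (z of puller_shoulder in the frame of cap_mouth below 0.001 m and distance between puller_shoulder and cap_mouth below 0.004 m and z of cap in the frame of bore below -0.016 m), for 0.1 s.
3. the cap is drawn clear of its bore, straight up, by the puller (z of cap in the frame of bore above 0.003 m and horizontal distance between cap and bore below 0.015 m and angle between cap's own z axis and vertical below 0.15 rad and z of puller_shoulder in the frame of cap_mouth below 0.003 m), for 0.05 s.
At the end, for the whole second after the job is handed in: the switch is off; the cap stands upright (within 3 degrees) and at rest with its spigot flat on the tray's floor (within 4 mm), inside the rim, and the puller is still screwed in it with its shoulder within 4 mm of the cap (value of joint switch above 0.35 rad and x of cap in the frame of tray_in between -0.07 and 0.07 m and y of cap in the frame of tray_in between -0.05 and 0.05 m and z of cap in the frame of tray_in below 0.004 m and angle between cap's own z axis and vertical below 0.06 rad and distance between puller_shoulder and cap_mouth below 0.004 m and linear speed of each of cap, puller below 0.02 m/s); the robot touches nothing.
It fails at once if the cap is dropped instead of being set down (linear speed of cap above 0.5 m/s and contact force between the fingers and puller below 0.1 N).
It fails at once if another thing on the bench is shifted by more than 30 mm (distance of any of nut_runner, spacer, scraper, wrench, brush, oil_bottle, paste_tin from where it was at the start of the episode above 0.03 m).
It also fails if it takes over 62 s, if anything falls off the work surface, if the arm or the gripper's body presses on something with over 40 N, if the wrist force passes 120 N, or if a joint passes its speed limit or range.

## Working session

There is one attempt and no reset: what is moved stays moved. The work goes in short steps, Python scripts to look and compute and a tool call to move; the robot and the scene stay as the last step left them, time stands still between calls to the robot, and variables do not carry over. Pictures are saved under pics/ and viewed, at most 10 in all, crops included, and the job is handed in when it is done.

Besides the shell and the picture viewer there is one more tool, called after "Request:" in YAML: its name, and indented under it one key for each argument. move_arm: Moves the arm, as the interface text tells. Its arguments: {"type":"object","properties":{"increments":{"type":"array"}},"required":["increments"]}

```bash
mkdir -p pics; ls; cat > h.py <<'E'
from rig import bot
import numpy as np, cv2
def T(cam, st=None):
    m=bot.camera_model(cam); K=np.array(m["intrinsics"])
    if cam=="wrist":
        st=st or bot.read_state(); B=np.eye(4); B[:3,:3]=np.array(st["tcp_rot"]); B[:3,3]=st["position"]
        return K,B@np.array(m["tool_from_camera"])
    R=cv2.Rodrigues(np.array(m["rvec"],float))[0]; t=np.array(m["tvec"],float).ravel()
    M=np.eye(4); M[:3,:3]=R.T; M[:3,3]=-R.T@t
    return K,M
def cloud(d,K,M):
    v,u=np.indices(d.shape); p=np.stack([(u-K[0,2])/K[0,0]*d,(v-K[1,2])/K[1,1]*d,d],-1)
    w=p@M[:3,:3].T+M[:3,3]; w[d<=0]=np.nan; return w
def shot(cam,fn=None):
    st=bot.read_state(); K,M=T(cam,st); im,d=bot.capture(cam)
    if fn: cv2.imwrite("pics/"+fn,im[:,:,::-1])
    return im,cloud(d,K,M),K,M
E
python3 - <<'E'
from h import *
np.set_printoptions(precision=4,suppress=True)
print(bot.read_state())
for c in ["top","side"]:
    im,w,K,M=shot(c,c+"0.png"); print(c,M)
    for n in ["machine","switch","cap","puller","block","tray","spacer","nut_runner","oil_bottle","paste_tin","scraper","wrench","brush"]:
        for r in bot.spot_in(n,c)[:3]: print(c,n,round(r["conf"],2),M[:3,:3]@np.array(r["at"])+M[:3,3])
E
```

```text
pics
{'time_s': 0.0, 'joint_positions': array([-74.0542,  30.2801,  82.1571,  -0.0011,  67.6895, -10.2268]), 'qvel': array([-0.029 , -0.0171, -0.0143, -0.0387, -0.0345, -0.0846]), 'tau': array([ -0.0011, -44.0052, -17.6592,   0.0632,   0.0582,  -0.0002]), 'position': array([ 0.2755, -0.5602,  0.2216]), 'tcp_rot': array([[ 0.8975,  0.4411, -0.0006],
       [ 0.4411, -0.8975,  0.0021],
       [ 0.0004, -0.0022, -1.    ]]), 'force': array([-0.4037,  0.2405, -0.5452]), 'moment': array([-0.0017,  0.0206,  0.0132]), 'grasp_force': 0.0, 'opening': 1.0015119330121678}
top [[-0.0137 -0.9954  0.0949  0.3213]
 [-0.9997  0.0157  0.0204 -0.0261]
 [-0.0218 -0.0946 -0.9953  1.8654]
 [ 0.      0.      0.      1.    ]]
top machine 0.85 [0.5218 0.0439 0.0724]
top switch 0.34 [0.5745 0.0486 0.0855]
top cap 0.64 [0.5783 0.0547 0.0797]
top puller 0.65 [0.5188 0.3014 0.1316]
top puller 0.63 [0.3107 0.4142 0.099 ]
top puller 0.61 [0.6831 0.3115 0.1144]
top block 0.85 [0.5011 0.3401 0.0553]
top tray 0.85 [ 0.533  -0.3479  0.008 ]
top spacer 0.61 [ 0.6033 -0.3301  0.0188]
top nut_runner 0.67 [0.4931 0.3786 0
[... 637 characters left out ...]
62]
side puller 0.85 [0.5135 0.3137 0.1211]
side puller 0.7 [0.2441 0.338  0.0151]
side block 0.8 [0.494  0.3858 0.055 ]
side block 0.29 [0.4109 0.0445 0.1076]
side tray 0.91 [ 0.5312 -0.3495  0.0061]
side tray 0.29 [0.5105 0.3143 0.1279]
side spacer 0.63 [0.7452 0.1718 0.0422]
side spacer 0.42 [ 0.604  -0.3262  0.0145]
side nut_runner 0.65 [0.4963 0.3813 0.1205]
side oil_bottle 0.93 [0.6827 0.3384 0.0954]
side paste_tin 0.67 [0.7441 0.1697 0.044 ]
side paste_tin 0.51 [0.5815 0.0488 0.0831]
side scraper 0.79 [ 0.5437 -0.5328  0.0116]
side wrench 0.78 [ 0.7478 -0.1364  0.0081]
side wrench 0.71 [0.5779 0.0498 0.0864]
side brush 0.93 [0.5883 0.5285 0.018 ]
side brush 0.37 [0.5166 0.1041 0.0564]
```

View pics/top0.png

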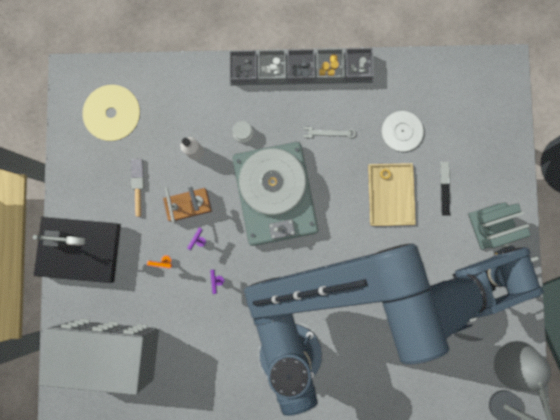

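View pics/side0.png

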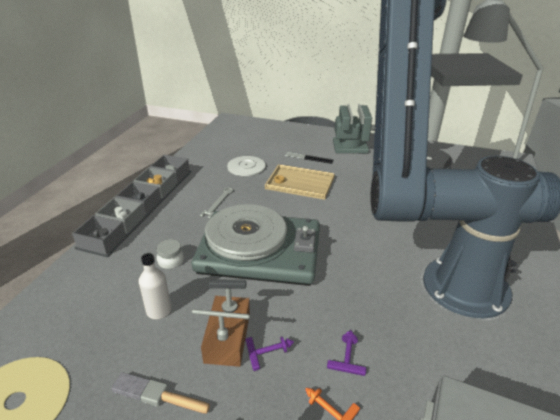

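```bash
python3 - <<'E'
from h import *
np.set_printoptions(precision=4,suppress=True)
for c in ["top","side"]:
    im,w,K,M=shot(c)
    z=w[...,2]
    def box(cx,cy,r,z0,z1): return (np.hypot(w[...,0]-cx,w[...,1]-cy)<r)&(z>z0)&(z<z1)
    for n,b in dict(pullerbar=box(.515,.308,.055,.135,.165),runbar=box(.494,.381,.07,.112,.14),tip=box(.41,.05,.05,.095,.14),plate=box(.577,.05,.13,.084,.098),cap=box(.577,.05,.04,.070,.087),block=box(.5,.345,.1,.05,.062),tray=box(.533,-.348,.14,.015,.03),trayfl=box(.533,-.348,.14,.0,.012),box=box(.41,.05,.06,.06,.085)).items():
        p=w[b]
        if len(p)<8: print(c,n,len(p)); continue
        (cx,cy),(a,d),ang=cv2.minAreaRect((p[:,:2]*1000).astype(np.float32))
        pc=p[:,:2]-p[:,:2].mean(0); e,V=np.linalg.eigh(pc.T@pc)
        print(c,n,len(p),"mean",p.mean(0),"rect",cx,cy,a,d,ang,"axis",np.degrees(np.arctan2(V[1,1],V[0,1])),"colour",im[b].mean(0))
E
```

```text
top pullerbar 47 mean [0.5158 0.3045 0.1381] rect 513.9805908203125 304.4068603515625 77.3222885131836 13.779437065124512 18.23723602294922 axis -163.22402823225633 colour [109.4043 108.1277 105.8085]
top runbar 104 mean [0.4982 0.3828 0.1253] rect 497.9370422363281 382.75439453125 117.8688735961914 10.32666301727295 11.95510196685791 axis -168.12696243001693 colour [162.5385 162.0865 154.4423]
top tip 23 mean [0.4139 0.0385 0.11  ] rect 413.74493408203125 37.974365234375 13.478116035461426 15.944599151611328 0.9408073425292969 axis 96.22093775109948 colour [145.3913 150.5217 147.087 ]
top plate 2445 mean [0.5735 0.0525 0.0889] rect 573.7793579101562 52.07002258300781 218.0300750732422 215.26425170898438 50.41607666015625 axis -177.21903051174695 colour [171.8417 178.0213 172.6397]
top cap 334 mean [0.5768 0.051  0.0808] rect 576.9708251953125 49.50353240966797 75.15093994140625 77.6607666015625 40.481712341308594 axis 93.37266785069475 colour [130.2814 131.5329 123.7904]
top block 658 mean [0.5059 0.3428 0.0557] rect 506.455810546875 344.0489501953125 81.73312377929688 145.550384521
[... 1790 characters left out ...]
6 147.36871337890625 13.272162437438965 axis 102.79416544075904 colour [126.9406  96.2358  69.2598]
side tray 345 mean [ 0.5404 -0.3406  0.0186] rect 533.9811401367188 -348.8898010253906 210.72952270507812 156.77528381347656 0.08874308317899704 axis -177.57207863491806 colour [186.8261 167.2783 122.1652]
side trayfl 1985 mean [ 0.5259 -0.3341  0.0052] rect 533.5275268554688 -347.2235412597656 276.877197265625 276.818115234375 88.05247497558594 axis -153.9100912568866 colour [162.2882 151.7612 122.9355]
side box 381 mean [0.4168 0.0368 0.0708] rect 430.7786560058594 30.70563316345215 81.96793365478516 74.3501968383789 8.65605640411377 axis 88.90081258177912 colour [104.5853 106.8583 104.9869]
```

The top view shows the green machine with cap at (272,181) and switch at (284,229), the block at (188,205) holding the dark-barred puller on the side nearest the machine, and the tray at (391,195). Purple and orange decoys lie on the bench at (198,239), (215,280) and (160,263). The side view confirms that the puller, with its flat dark bar, is the nearer-machine tool, at (228,290). The block fit puts the puller at (0.515, 0.305), with its bar at about 17.5°. I'll now move to a staging point left of the toggle.

Request:
move_arm:
  increments:
    - {"xyz": [0, 0, 0], "roll": 0.1, "grip": 0}
    - {"xyz": [0, 0, 0], "roll": 0.1, "grip": 0}
    - {"xyz": [0, 0, 0], "roll": 0.08, "grip": 0}

```text
time_s: 1.75
position: [0.2757, -0.5609, 0.2226]
tcp_rot: [[0.985, 0.171, 0.0], [0.171, -0.985, -0.0], [-0.0, 0.0, -1.0]]
force: [0.2, 0.0, 0.1]
opening: 0.855
grasp_force: 0.0
```

Request:
move_arm:
  increments:
    - {"xyz": [25, -33, 0], "roll": 0, "grip": 0}
    - {"xyz": [25, -33, 0], "roll": 0, "grip": 0}
    - {"xyz": [25, -33, 0], "roll": 0, "grip": 0}
    - {"xyz": [25, -33, 0], "roll": 0, "grip": 0}
    - {"xyz": [25, -33, 0], "roll": 0, "grip": 0}

```text
time_s: 2.17
position: [0.3702, -0.3749, 0.2226]
tcp_rot: [[0.985, 0.175, 0.0], [0.175, -0.985, -0.0], [0.0, 0.0, -1.0]]
force: [0.6, -0.2, -0.4]
opening: 0.481
grasp_force: 0.0
```

Request:
move_arm:
  increments:
    - {"xyz": [12, -38, 0], "roll": 0, "grip": 0}
    - {"xyz": [12, -38, 0], "roll": 0, "grip": 0}
    - {"xyz": [12, -38, 0], "roll": 0, "grip": 0}
    - {"xyz": [12, -38, 0], "roll": 0, "grip": 0}
    - {"xyz": [12, -38, 0], "roll": 0, "grip": 0}

```text
time_s: 2.58
position: [0.3954, -0.1771, 0.2228]
tcp_rot: [[0.985, 0.175, 0.001], [0.175, -0.985, -0.0], [0.001, 0.0, -1.0]]
force: [0.7, 0.9, -0.1]
opening: 0.095
grasp_force: 0.0
```

Request:
move_arm:
  increments:
    - {"xyz": [11, -38, 0], "roll": 0, "grip": 0}
    - {"xyz": [11, -38, 0], "roll": 0, "grip": 0}
    - {"xyz": [11, -38, 0], "roll": 0, "grip": 0}
    - {"xyz": [11, -38, 0], "roll": 0, "grip": 0}
    - {"xyz": [11, -38, 0], "roll": 0, "grip": 0}

```text
time_s: 3.0
position: [0.4161, 0.0196, 0.2229]
tcp_rot: [[0.984, 0.176, 0.001], [0.176, -0.984, -0.0], [0.001, 0.0, -1.0]]
force: [2.1, -0.2, 0.2]
opening: 0.006
grasp_force: 0.0
```

Request:
move_arm:
  increments:
    - {"xyz": [0, -33, 0], "roll": 0, "grip": 0}
    - {"xyz": [0, -33, 0], "roll": 0, "grip": 0}
    - {"xyz": [0, 0, 0], "roll": 0, "grip": 0}
    - {"xyz": [0, 0, 0], "roll": 0, "grip": 0}

```text
time_s: 3.33
position: [0.404, 0.0842, 0.2227]
tcp_rot: [[0.984, 0.18, 0.0], [0.18, -0.984, -0.0], [0.0, 0.0, -1.0]]
force: [-0.0, 0.3, 0.0]
opening: 0.007
grasp_force: 0.0
```

```bash
python3 - <<'E'
from h import *
np.set_printoptions(precision=4,suppress=True)
im,w,K,M=shot("wrist","w1.png"); print(M)
for n in ["switch","switch_tip","cap","machine"]:
    for r in bot.spot_in(n,"wrist")[:2]: print(n,round(r["conf"],2),M[:3,:3]@np.array(r["at"])+M[:3,3])
im,w,K,M=shot("top")
ms=bot.trace("machine","top")[0]["mask"]
for lo,hi in [(.02,.068),(.03,.066)]:
    b=ms&(w[...,2]>lo)&(w[...,2]<hi)
    p=w[b]; print(len(p),np.percentile(p[:,2],[5,50,95]),cv2.minAreaRect((p[:,:2]*1000).astype(np.float32)))
E
```

```text
[[ 0.1805 -0.948  -0.2622  0.4767]
 [-0.9836 -0.1738 -0.0488  0.0987]
 [ 0.0006  0.2667 -0.9638  0.3845]
 [ 0.      0.      0.      1.    ]]
switch 0.83 [0.4205 0.038  0.1134]
switch_tip 0.77 [0.4189 0.0397 0.1166]
cap 0.83 [0.57   0.0484 0.0838]
machine 0.69 [0.5115 0.3008 0.1254]
machine 0.6 [0.4981 0.0414 0.0886]
1784 [0.0397 0.0496 0.0594] ((541.359375, 46.793067932128906), (323.2449035644531, 239.63595581054688), 10.355313301086426)
1772 [0.0398 0.0495 0.0589] ((539.7801513671875, 46.504493713378906), (320.0341491699219, 239.63595581054688), 10.355313301086426)
```

View pics/w1.png

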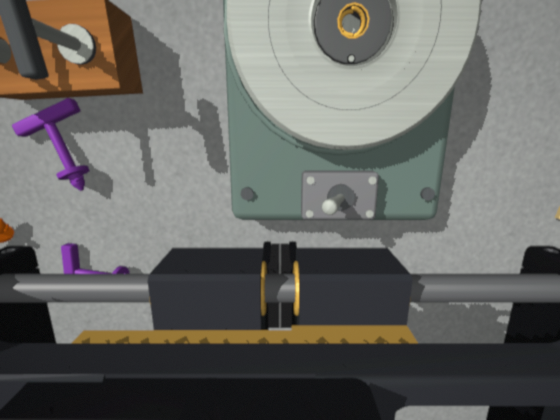

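The wrist view shows the toggle's ball at (331,205), leaning to the left, and the cap's brass hole at (352,20). The base fit gives a machine yaw of 10.4°. I'll lower beside the toggle and push along tool +y.

Request:
move_arm:
  increments:
    - {"xyz": [5, 0, 31], "roll": 0, "grip": 0}
    - {"xyz": [0, 0, 31], "roll": 0, "grip": 0}
    - {"xyz": [0, 0, 31], "roll": 0, "grip": 0}
    - {"xyz": [0, 0, 31], "roll": 0, "grip": 0}
    - {"xyz": [0, 0, 0], "roll": 0, "grip": 0}

```text
time_s: 4.1
position: [0.4062, 0.083, 0.0941]
tcp_rot: [[0.985, 0.174, -0.012], [0.174, -0.985, 0.001], [-0.011, -0.003, -1.0]]
force: [-1.2, 0.1, -0.1]
opening: 0.005
grasp_force: 0.0
```

Request:
move_arm:
  increments:
    - {"xyz": [0, 14, 0], "roll": 0, "grip": 0}
    - {"xyz": [0, 12, 0], "roll": 0, "grip": 0}
    - {"xyz": [0, 12, 0], "roll": 0, "grip": 0}
    - {"xyz": [0, 12, 0], "roll": 0, "grip": 0}
    - {"xyz": [0, 12, 0], "roll": 0, "grip": 0}

```text
time_s: 4.52
position: [0.4206, 0.0228, 0.1]
tcp_rot: [[0.985, 0.172, 0.0], [0.172, -0.985, 0.003], [0.001, -0.003, -1.0]]
force: [2.5, 48.3, 1.3]
opening: 0.004
grasp_force: 23.2
```

Request:
move_arm:
  increments:
    - {"xyz": [0, 0, 0], "roll": 0, "grip": 0}
    - {"xyz": [0, -15, 0], "roll": 0, "grip": 0}
    - {"xyz": [0, 0, -40], "roll": 0, "grip": 50}
    - {"xyz": [0, 0, -40], "roll": 0, "grip": 50}
    - {"xyz": [0, 0, -20], "roll": 0, "grip": 50}

```text
time_s: 4.93
position: [0.4195, 0.0369, 0.203]
tcp_rot: [[0.984, 0.175, 0.006], [0.175, -0.984, -0.001], [0.005, 0.002, -1.0]]
force: [1.7, -0.7, -0.3]
opening: 0.154
grasp_force: 0.0
```

```bash
python3 - <<'E'
from h import *
np.set_printoptions(precision=4,suppress=True)
print(bot.read_state()["position"])
im,w,K,M=shot("wrist","w2.png")
for r in bot.spot_in("switch_tip","wrist")[:2]: print(round(r["conf"],2),M[:3,:3]@np.array(r["at"])+M[:3,3])
im,w,K,M=shot("side")
for r in bot.spot_in("switch_tip","side")[:2]: print(round(r["conf"],2),M[:3,:3]@np.array(r["at"])+M[:3,3])
b=(np.hypot(w[...,0]-.41,w[...,1]-.02)<.06)&(w[...,2]>.1)&(w[...,2]<.124); print(b.sum(),w[b].mean(0))
E
```

```text
[0.4195 0.0369 0.203 ]
0.7 [0.4223 0.0119 0.1149]
0.38 [0.4164 0.0159 0.1006]
41 [0.4194 0.0116 0.1106]
```

```bash
python3 - <<'E'
from h import *
np.set_printoptions(precision=4,suppress=True)
im,w,K,M=shot("top")
b=(np.hypot(w[...,0]-.415,w[...,1]-.02)<.06)&(w[...,2]>.09)&(w[...,2]<.124); print(b.sum(),w[b].mean(0))
for r in bot.spot_in("switch_tip","top")[:2]: print(round(r["conf"],2),M[:3,:3]@np.array(r["at"])+M[:3,3])
E
```

```text
0 [nan nan nan]
0.6 [0.5166 0.2985 0.1287]<stdin>:4: RuntimeWarning: Mean of empty slice.
  ret = um.true_divide(
```

View pics/w2.png

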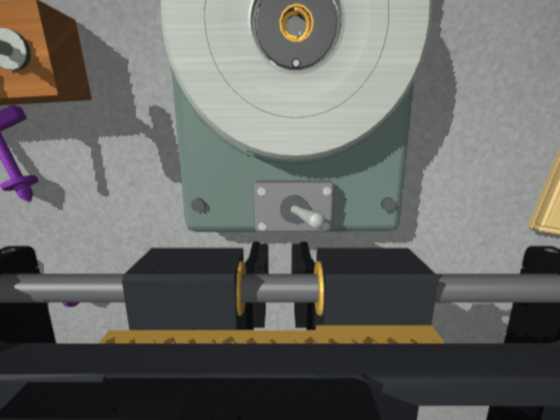

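The toggle now leans right, with its ball at (318,219) and pivot at (292,207), so the switch is off. Next is the puller.

Request:
move_arm:
  increments:
    - {"xyz": [8, -35, -8], "roll": 0, "grip": 55}
    - {"xyz": [8, -35, -8], "roll": 0, "grip": 55}
    - {"xyz": [8, -35, -8], "roll": 0, "grip": 55}
    - {"xyz": [8, -35, -8], "roll": 0, "grip": 55}
    - {"xyz": [8, -35, -8], "roll": 0, "grip": 55}

```text
time_s: 5.65
position: [0.4251, 0.2179, 0.2375]
tcp_rot: [[0.985, 0.175, -0.004], [0.175, -0.985, -0.001], [-0.004, 0.0, -1.0]]
force: [1.7, -0.2, -0.4]
opening: 0.548
grasp_force: 0.0
```

Request:
move_arm:
  increments:
    - {"xyz": [8, -35, -8], "roll": 0, "grip": 55}
    - {"xyz": [8, -35, 0], "roll": 0, "grip": 55}
    - {"xyz": [0, 0, 0], "roll": -0.125, "grip": 55}
    - {"xyz": [0, 0, 0], "roll": 0, "grip": 55}
    - {"xyz": [0, 0, 0], "roll": 0, "grip": 55}

```text
time_s: 6.07
position: [0.4285, 0.288, 0.245]
tcp_rot: [[0.955, 0.295, -0.004], [0.295, -0.955, -0.002], [-0.004, 0.001, -1.0]]
force: [-0.7, -0.6, 0.3]
opening: 0.55
grasp_force: 0.0
```

```bash
cat >> h.py <<'E'
def to(x,y,z):
    st=bot.read_state(); R=np.array(st["tcp_rot"]); p=np.array(st["position"])
    print("pos",p.round(4),"th",np.degrees(np.arctan2(R[1,0],R[0,0])).round(2),"tilt",R[:,2].round(4),"shift mm",(R.T@(np.array([x,y,z])-p)*1000).round(1))
def bar(w,cx,cy,z0,z1,r=.055):
    b=(np.hypot(w[...,0]-cx,w[...,1]-cy)<r)&(w[...,2]>z0)&(w[...,2]<z1); p=w[b]
    (c,s,a)=cv2.minAreaRect((p[:,:2]*1000).astype(np.float32)); pc=p[:,:2]-p[:,:2].mean(0); e,V=np.linalg.eigh(pc.T@pc)
    print("bar n",len(p),"mean",p.mean(0).round(4),"med z",np.median(p[:,2]).round(4),"rect",np.round(c,1),np.round(s,1),"axis",np.degrees(np.arctan2(V[1,1],V[0,1])).round(1)%180)
E
python3 - <<'E'
from h import *
im,w,K,M=shot("wrist","w3.png")
bar(w,.515,.305,.125,.145); bar(w,.515,.305,.131,.145)
for r in bot.spot_in("puller_bar","wrist")[:2]: print(round(r["conf"],2),M[:3,:3]@np.array(r["at"])+M[:3,3])
to(.515,.305,.109)
E
```

```text
bar n 1601 mean [0.5185 0.3053 0.134 ] med z 0.1342 rect [516.9 304.8] [79. 14.] axis 18.099999999999994
bar n 1577 mean [0.5183 0.3052 0.1341] med z 0.1342 rect [516.9 304.8] [79. 14.] axis 17.900000000000006
0.96 [0.42458318 0.35591001 0.01009441]
0.84 [0.51760169 0.30895007 0.13554882]
pos [0.4291 0.2873 0.2455] th 17.1 tilt [-0.0027 -0.0013 -1.    ] shift mm [ 87.8   8.3 136.2]
```

Request:
move_arm:
  increments:
    - {"xyz": [30, 3, 20], "roll": -0.013, "grip": 55}
    - {"xyz": [30, 3, 20], "roll": 0, "grip": 55}
    - {"xyz": [29, 3, 20], "roll": 0, "grip": 55}
    - {"xyz": [0, 0, 30], "roll": 0, "grip": 55}
    - {"xyz": [0, 0, 30], "roll": 0, "grip": 55}

```text
time_s: 6.58
position: [0.5201, 0.3058, 0.1257]
tcp_rot: [[0.952, 0.305, 0.003], [0.305, -0.952, 0.001], [0.003, 0.0, -1.0]]
force: [-0.4, -0.1, -0.3]
opening: 0.552
grasp_force: 0.0
```

Request:
move_arm:
  increments:
    - {"xyz": [0, 0, 18], "roll": 0, "grip": 55}
    - {"xyz": [0, 0, 0], "roll": 0, "grip": 55}
    - {"xyz": [0, 0, 0], "roll": 0, "grip": 55}

```text
time_s: 6.83
position: [0.5167, 0.3056, 0.1075]
tcp_rot: [[0.952, 0.307, -0.003], [0.307, -0.952, -0.001], [-0.003, 0.0, -1.0]]
force: [-0.7, 0.7, 1.6]
opening: 0.552
grasp_force: 0.0
```

```bash
python3 - <<'E'
from h import *
to(.5169,.3049,.107)
E
```

```text
pos [0.5167 0.3056 0.1075] th 17.87 tilt [-0.0031 -0.0012 -1.    ] shift mm [0.  0.7 0.5]
```

Request:
move_arm:
  increments:
    - {"xyz": [0, 0.7, 0], "roll": 0, "grip": 0}
    - {"xyz": [0, 0, 0], "roll": 0, "grip": 0}
    - {"xyz": [0, 0, 0], "roll": 0, "grip": 0}
    - {"xyz": [0, 0, 0], "roll": 0, "grip": 0}
    - {"xyz": [0, 0, 0], "roll": 0, "grip": 0}

```text
time_s: 7.25
position: [0.5179, 0.3066, 0.1096]
tcp_rot: [[0.951, 0.31, 0.002], [0.31, -0.951, 0.001], [0.002, -0.0, -1.0]]
force: [0.8, 0.7, -0.5]
opening: 0.257
grasp_force: 0.0
```

Request:
move_arm:
  increments:
    - {"xyz": [0, 0, 0], "roll": 0, "grip": 0}
    - {"xyz": [0, 0, 0], "roll": 0, "grip": 0}
    - {"xyz": [0, 0, 0], "roll": 0, "grip": 0}

```text
time_s: 7.5
position: [0.5177, 0.3065, 0.109]
tcp_rot: [[0.951, 0.31, 0.001], [0.31, -0.951, 0.0], [0.001, 0.0, -1.0]]
force: [-0.1, -0.6, 2.2]
opening: 0.158
grasp_force: 29.7
```

Request:
move_arm:
  increments:
    - {"xyz": [0, 0, -25], "roll": 0, "grip": 0}
    - {"xyz": [0, 0, -35], "roll": 0, "grip": 0}
    - {"xyz": [0, 0, -35], "roll": 0, "grip": 0}
    - {"xyz": [-18, 33.5, -5], "roll": 0, "grip": 0}
    - {"xyz": [-18, 33.5, 0], "roll": 0, "grip": 0}

```text
time_s: 7.92
position: [0.506, 0.2328, 0.2113]
tcp_rot: [[0.95, 0.314, 0.008], [0.314, -0.95, 0.002], [0.008, 0.001, -1.0]]
force: [0.2, -0.6, -3.3]
opening: 0.157
grasp_force: 29.9
```

Request:
move_arm:
  increments:
    - {"xyz": [-18, 33.5, 0], "roll": 0, "grip": 0}
    - {"xyz": [-18, 33.5, 0], "roll": 0, "grip": 0}
    - {"xyz": [-18, 33.5, 0], "roll": 0, "grip": 0}
    - {"xyz": [-18, 33.5, 0], "roll": 0, "grip": 0}
    - {"xyz": [-18, 33.5, 0], "roll": 0, "grip": 0}

```text
time_s: 8.33
position: [0.4689, 0.0431, 0.2081]
tcp_rot: [[0.951, 0.31, -0.001], [0.31, -0.951, 0.0], [-0.001, -0.001, -1.0]]
force: [0.6, -0.9, -1.8]
opening: 0.157
grasp_force: 29.9
```

Request:
move_arm:
  increments:
    - {"xyz": [0, 0, 0], "roll": 0, "grip": 0}
    - {"xyz": [0, 0, 0], "roll": 0, "grip": 0}
    - {"xyz": [0, 0, 0], "roll": 0, "grip": 0}

```text
time_s: 8.58
position: [0.47, 0.0446, 0.2083]
tcp_rot: [[0.951, 0.309, -0.001], [0.309, -0.951, 0.001], [-0.001, -0.001, -1.0]]
force: [-0.5, 0.8, -2.7]
opening: 0.153
grasp_force: 29.9
```

```bash
python3 - <<'E'
from h import *
im,w,K,M=shot("wrist","w4.png")
print("cam err");
m=bot.trace("cap","wrist")
for r in m[:2]:
    u=np.argwhere(r["mask"]); print(r["conf"],len(u),u.min(0),u.max(0))
def ray(uv,z):
    d=M[:3,:3]@np.linalg.inv(K)@np.array([uv[0],uv[1],1.]); return M[:3,3]+d*(z-M[2,3])/d[2]
hsv=cv2.cvtColor(im,cv2.COLOR_RGB2HSV)
g=(w[...,2]>.05)&(w[...,2]<.1)&(np.hypot(w[...,0]-.577,w[...,1]-.05)<.03)
br=g&(hsv[...,1]>110)&(abs(w[...,2]-.084)<.012)
c=np.argwhere(br)[:,::-1].astype(np.float32); print("brass",len(c),w[br].mean(0))
P=np.array([ray(q,.084)[:2] for q in c]); print("hull circle",cv2.minEnclosingCircle((P*1000).astype(np.float32)))
# flange: dark, z about .084
q=(np.hypot(w[...,0]-.577,w[...,1]-.05)<.042)&(hsv[...,2]<110)&(abs(w[...,2]-.084)<.008)
Pf=w[q][:,:2]; print("flange",len(Pf),np.median(w[q][:,2]),cv2.minEnclosingCircle((Pf*1000).astype(np.float32)))
to(.577,.05,.2)
print(cv2.minAreaRect((Pf*1000).astype(np.float32)))
E
```

```text
cam err
0.64 4477 [ 51 272] [132 347]
brass 532 [0.5769013  0.05156592 0.08065418]
hull circle ((576.0389404296875, 51.957637786865234), 14.015982627868652)
flange 4153 0.0834245548951229 ((578.671875, 51.78126907348633), 36.92406463623047)
pos [0.4701 0.0456 0.2083] th 18.12 tilt [-4.e-04  5.e-04 -1.e+00] shift mm [102.9  29.    8.3]
((578.5050659179688, 51.20842361450195), (70.88790893554688, 70.0748062133789), 19.920177459716797)
```

View pics/w4.png

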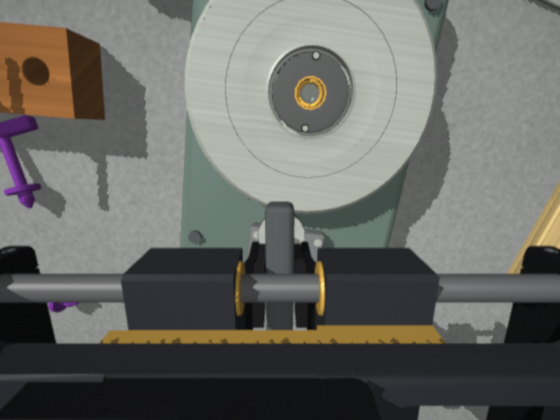

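The wrist view shows the cap's brass hole at (311,92) with dowels at (317,55) and (305,129). The puller is held centrally, its bar at (279,240).

```bash
python3 - <<'E'
from h import *
K,M=T("wrist")
def ray(uv,z,K=K,M=M):
    d=M[:3,:3]@np.linalg.inv(K)@np.array([uv[0],uv[1],1.]); return M[:3,3]+d*(z-M[2,3])/d[2]
a=ray((317,55.5),.086);b=ray((305,128.5),.086); print("dowels",a,b,(a+b)/2,np.linalg.norm(a-b),np.degrees(np.arctan2(*(a-b)[1::-1])))
im0=cv2.imread("pics/top0.png")[:,:,::-1].copy(); ims=cv2.imread("pics/side0.png")[:,:,::-1].copy()
for c,img in (("top",im0),("side",ims)):
    K2,M2=T(c); hsv=cv2.cvtColor(img,cv2.COLOR_RGB2HSV)
    v,u=np.indices(img.shape[:2]); d=np.stack([u,v,np.ones_like(u)],-1)@np.linalg.inv(K2).T@M2[:3,:3].T
    P=M2[:3,3]+d*((.084-M2[2,3])/d[...,2])[...,None]
    r=np.hypot(P[...,0]-.577,P[...,1]-.05)
    br=(r<.03)&(hsv[...,1]>90); dk=(r<.045)&(hsv[...,2]<120)
    for n,q in(("brass",br),("dark",dk)):
        print(c,n,q.sum(),P[q][:,:2].mean(0),cv2.minEnclosingCircle((P[q][:,:2]*1000).astype(np.float32)))
im,w,K2,M2=shot("side","s5.png")
z=bot.read_state()["position"]; bar(w,z[0],z[1],z[2]+.01,z[2]+.04,.05)
E
```

```text
dowels [0.60550639 0.05756629 0.086     ] [0.54629949 0.04744339 0.086     ] [0.57590294 0.05250484 0.086     ] 0.0600660524104209 9.70232564895476
top brass 23 [0.57337568 0.04984589] ((573.677001953125, 50.202903747558594), 13.427075386047363)
top dark 175 [0.5741528  0.05207937] ((573.9226684570312, 51.71675109863281), 31.486665725708008)
side brass 25 [0.57604786 0.05104901] ((575.3743896484375, 52.05213165283203), 12.429802894592285)
side dark 279 [0.57768691 0.04988534] ((577.236328125, 45.53438949584961), 36.26449966430664)
bar n 124 mean [0.4649 0.0563 0.2263] med z 0.2258 rect [463.7  56.7] [75.8 16. ] axis 19.0
```

Request:
move_arm:
  increments:
    - {"xyz": [34, 8.4, 0], "roll": 0, "grip": 0}
    - {"xyz": [34, 8.4, 0], "roll": 0, "grip": 0}
    - {"xyz": [33, 8.4, 0], "roll": 0, "grip": 0}
    - {"xyz": [0, 0, 0], "roll": -0.1, "grip": 0}
    - {"xyz": [0, 0, 0], "roll": -0.12, "grip": 0}

```text
time_s: 9.15
position: [0.5764, 0.0534, 0.2081]
tcp_rot: [[0.856, 0.517, 0.001], [0.517, -0.856, 0.0], [0.001, 0.001, -1.0]]
force: [-0.6, -0.1, -2.7]
opening: 0.156
grasp_force: 29.9
```

Request:
move_arm:
  increments:
    - {"xyz": [0, 0, 0], "roll": -0.12, "grip": 0}
    - {"xyz": [0, 0, 0], "roll": -0.12, "grip": 0}
    - {"xyz": [0, 0, 0], "roll": -0.12, "grip": 0}
    - {"xyz": [0, 0, 0], "roll": -0.12, "grip": 0}
    - {"xyz": [0, 0, 0], "roll": -0.12, "grip": 0}

```text
time_s: 9.57
position: [0.5739, 0.0536, 0.2081]
tcp_rot: [[0.414, 0.91, -0.001], [0.91, -0.414, 0.0], [-0.0, -0.001, -1.0]]
force: [-0.1, -0.9, -3.1]
opening: 0.156
grasp_force: 29.9
```

Request:
move_arm:
  increments:
    - {"xyz": [0, 0, 0], "roll": -0.12, "grip": 0}
    - {"xyz": [0, 0, 0], "roll": -0.12, "grip": 0}
    - {"xyz": [0, 0, 0], "roll": -0.12, "grip": 0}
    - {"xyz": [0, 0, 0], "roll": -0.12, "grip": 0}
    - {"xyz": [0, 0, 0], "roll": -0.12, "grip": 0}

```text
time_s: 9.98
position: [0.5739, 0.0536, 0.2081]
tcp_rot: [[-0.172, 0.985, -0.001], [0.985, 0.172, 0.0], [0.0, -0.001, -1.0]]
force: [0.2, -0.1, -3.3]
opening: 0.155
grasp_force: 29.9
```

Request:
move_arm:
  increments:
    - {"xyz": [0, 0, 0], "roll": -0.12, "grip": 0}
    - {"xyz": [0, 0, 0], "roll": -0.12, "grip": 0}
    - {"xyz": [0, 0, 0], "roll": -0.12, "grip": 0}
    - {"xyz": [0, 0, 0], "roll": -0.12, "grip": 0}
    - {"xyz": [0, 0, 0], "roll": -0.055, "grip": 0}

```text
time_s: 10.4
position: [0.5739, 0.0536, 0.2081]
tcp_rot: [[-0.649, 0.76, -0.001], [0.76, 0.649, 0.0], [0.001, -0.0, -1.0]]
force: [-0.6, 0.1, -2.3]
opening: 0.154
grasp_force: 29.9
```

Request:
move_arm:
  increments:
    - {"xyz": [0, 0, 0], "roll": 0, "grip": 0}
    - {"xyz": [0, 0, 0], "roll": 0, "grip": 0}
    - {"xyz": [0, 0, 0], "roll": 0, "grip": 0}

```text
time_s: 10.65
position: [0.574, 0.0527, 0.2083]
tcp_rot: [[-0.644, 0.765, -0.0], [0.765, 0.644, 0.0], [0.0, -0.0, -1.0]]
force: [-0.5, -0.3, -2.0]
opening: 0.156
grasp_force: 29.9
```

```bash
python3 - <<'E'
from h import *
to(.5741,.0532,.165)
im,w,K,M=shot("side","s6.png")
x0,y0=205,100
cv2.imwrite("pics/s6c.png",cv2.resize(im[100:290,150:350,::-1],None,fx=3,fy=3,interpolation=cv2.INTER_CUBIC))
# project expected puller axis points for TCP and cap axis
st=bot.read_state(); p=np.array(st["position"])
def proj(X): c=M[:3,:3].T@(np.array(X)-M[:3,3]); q=K@c; return (q[:2]/q[2]).round(1)
for z in (.134,.154,.157,.19): print(z,"tcp axis px",proj([p[0],p[1],z]),"cap axis px",proj([.5755,.0515,z]))
print("10mm +y",proj([p[0],p[1]+.01,.15])-proj([p[0],p[1],.15]),"10mm +x",proj([p[0]+.01,p[1],.15])-proj([p[0],p[1],.15]), "cap",proj([.5755,.0515,.084]))
Kw,Mw=T("wrist"); 
E
```

```text
pos [0.574  0.0527 0.2083] th 130.06 tilt [-4.e-04  2.e-04 -1.e+00] shift mm [ 0.3  0.4 43.3]
0.134 tcp axis px [245.3 212.5] cap axis px [244.9 212.2]
0.154 tcp axis px [245.  206.2] cap axis px [244.6 205.9]
0.157 tcp axis px [245.  205.3] cap axis px [244.6 205. ]
0.19 tcp axis px [244.5 194.6] cap axis px [244.1 194.3]
10mm +y [-1.5  2.1] 10mm +x [-3.6 -0.7] cap [245.5 227.4]
```

View pics/s6c.png

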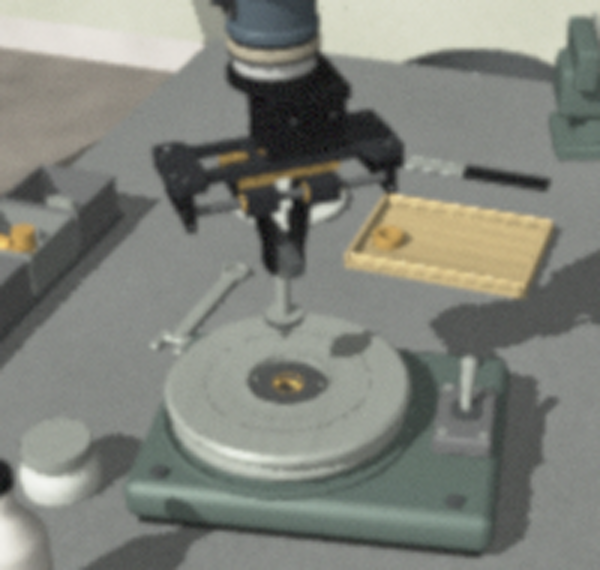

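The side crop shows the puller's foot and shoulder at (284,317) directly above the brass hole at (287,383), as the calibrated projection predicts. I'll lower it in slow steps.

Request:
move_arm:
  increments:
    - {"xyz": [0, 0, 20], "roll": 0, "grip": 0}
    - {"xyz": [0, 0, 20], "roll": 0, "grip": 0}
    - {"xyz": [0, 0, 6], "roll": 0, "grip": 0}
    - {"xyz": [0, 0, 4], "roll": 0, "grip": 0}
    - {"xyz": [0, 0, 2], "roll": 0, "grip": 0}

```text
time_s: 11.12
position: [0.5741, 0.0518, 0.1562]
tcp_rot: [[-0.643, 0.766, -0.0], [0.766, 0.643, 0.0], [0.0, -0.0, -1.0]]
force: [1.3, 0.1, -2.0]
opening: 0.155
grasp_force: 29.9
```

Request:
move_arm:
  increments:
    - {"xyz": [0, 0, 2], "roll": 0, "grip": 0}
    - {"xyz": [0, 0, 2], "roll": 0, "grip": 0}
    - {"xyz": [0, 0, 0], "roll": 0, "grip": 0}

```text
time_s: 11.37
position: [0.5744, 0.0517, 0.1529]
tcp_rot: [[-0.643, 0.766, 0.001], [0.766, 0.643, -0.0], [-0.001, 0.001, -1.0]]
force: [-0.8, -0.2, -2.3]
opening: 0.153
grasp_force: 29.9
```

Request:
move_arm:
  increments:
    - {"xyz": [0, 0, 2], "roll": 0, "grip": 0}
    - {"xyz": [0, 0, 2], "roll": 0, "grip": 0}
    - {"xyz": [0, 0, 2], "roll": 0, "grip": 0}
    - {"xyz": [0, 0, 0], "roll": 0, "grip": 0}

```text
time_s: 11.7
position: [0.5738, 0.0517, 0.1462]
tcp_rot: [[-0.643, 0.766, -0.001], [0.766, 0.643, 0.0], [0.0, -0.0, -1.0]]
force: [-0.3, 0.7, -2.1]
opening: 0.157
grasp_force: 29.9
```

Request:
move_arm:
  increments:
    - {"xyz": [0, 0, 2], "roll": 0, "grip": 0}
    - {"xyz": [0, 0, 1], "roll": 0, "grip": 0}
    - {"xyz": [0, 0, 1], "roll": 0, "grip": 0}
    - {"xyz": [0, 0, 0], "roll": 0, "grip": 0}

```text
time_s: 12.03
position: [0.574, 0.0517, 0.1424]
tcp_rot: [[-0.643, 0.765, -0.0], [0.765, 0.643, 0.0], [0.0, -0.0, -1.0]]
force: [-0.4, -0.3, -2.6]
opening: 0.157
grasp_force: 29.9
```

Still no contact force, so I'll go down in 1 mm steps.

Request:
move_arm:
  increments:
    - {"xyz": [0, 0, 1], "roll": 0, "grip": 0}
    - {"xyz": [0, 0, 0.5], "roll": 0, "grip": 0}
    - {"xyz": [0, 0, 0], "roll": 0, "grip": 0}

```text
time_s: 12.28
position: [0.5744, 0.0518, 0.142]
tcp_rot: [[-0.643, 0.765, 0.001], [0.765, 0.643, -0.0], [-0.001, 0.001, -1.0]]
force: [-1.3, 0.6, 4.2]
opening: 0.156
grasp_force: 29.9
```

Request:
move_arm:
  increments:
    - {"xyz": [0, 0, 0.5], "roll": 0, "grip": 0}
    - {"xyz": [0, 0, 0.5], "roll": 0, "grip": 0}
    - {"xyz": [0, 0, 0], "roll": 0, "grip": 0}

```text
time_s: 12.53
position: [0.5746, 0.0519, 0.1418]
tcp_rot: [[-0.644, 0.765, 0.002], [0.765, 0.644, -0.0], [-0.001, 0.001, -1.0]]
force: [-2.6, 0.0, 9.3]
opening: 0.155
grasp_force: 29.9
```

Contact came at TCP z 0.142, exactly the predicted 4 mm above home. I'll screw clockwise at 0.255 mm of descent per 0.1 rad.

Request:
move_arm:
  increments:
    - {"xyz": [0, 0.2, 0.255], "roll": 0.1, "grip": 0}
    - {"xyz": [0, 0.2, 0.255], "roll": 0.1, "grip": 0}
    - {"xyz": [0, 0.2, 0.255], "roll": 0.1, "grip": 0}
    - {"xyz": [0, 0.2, 0.255], "roll": 0.1, "grip": 0}
    - {"xyz": [0, 0.2, 0.255], "roll": 0.1, "grip": 0}

```text
time_s: 12.95
position: [0.5751, 0.0529, 0.14]
tcp_rot: [[-0.193, 0.981, 0.001], [0.981, 0.193, 0.001], [0.001, 0.001, -1.0]]
force: [-2.9, 1.1, 9.1]
opening: 0.154
grasp_force: 29.9
```

Request:
move_arm:
  increments:
    - {"xyz": [0, 0.2, 0.255], "roll": 0.1, "grip": 0}
    - {"xyz": [0, 0.2, 0.255], "roll": 0.1, "grip": 0}
    - {"xyz": [0, 0.2, 0.255], "roll": 0.1, "grip": 0}
    - {"xyz": [0, 0.2, 0.255], "roll": 0.1, "grip": 0}
    - {"xyz": [0, 0.2, 0.255], "roll": 0.1, "grip": 0}

```text
time_s: 13.37
position: [0.5764, 0.0527, 0.1388]
tcp_rot: [[0.301, 0.954, 0.002], [0.954, -0.301, 0.001], [0.001, 0.001, -1.0]]
force: [-1.6, 1.5, 7.6]
opening: 0.16
grasp_force: 29.9
```

```bash
python3 -c "
from h import *
s=bot.read_state();print(s['force'],s['moment']);to(.5755,.0515,.142)"
```

```text
[-1.63501161  1.47854793  7.61571876] [0.47240228 0.33287871 0.07506785]
pos [0.5764 0.0527 0.1388] th 72.46 tilt [ 1.6e-03  8.0e-04 -1.0e+00] shift mm [-1.4 -0.5 -3.2]
```

Request:
move_arm:
  increments:
    - {"xyz": [0, 0.2, 0.255], "roll": 0.1, "grip": 0}
    - {"xyz": [0, 0.2, 0.255], "roll": 0.1, "grip": 0}
    - {"xyz": [0, 0.2, 0.255], "roll": 0.1, "grip": 0}
    - {"xyz": [0, 0.2, 0.255], "roll": 0.1, "grip": 0}
    - {"xyz": [0, 0.2, 0.255], "roll": 0.1, "grip": 0}

```text
time_s: 13.78
position: [0.5778, 0.052, 0.1377]
tcp_rot: [[0.721, 0.693, 0.003], [0.693, -0.721, 0.0], [0.002, 0.002, -1.0]]
force: [-1.3, -0.2, 8.0]
opening: 0.159
grasp_force: 29.9
```

Request:
move_arm:
  increments:
    - {"xyz": [0, 0.2, 0.255], "roll": 0.1, "grip": 0}
    - {"xyz": [0, 0.2, 0], "roll": 0.1, "grip": 0}
    - {"xyz": [0, 0.2, 0], "roll": 0.1, "grip": 0}
    - {"xyz": [0, 0.2, 0], "roll": 0.1, "grip": 0}
    - {"xyz": [0, 0.2, 0], "roll": 0.1, "grip": 0}

```text
time_s: 14.2
position: [0.5786, 0.0512, 0.1377]
tcp_rot: [[0.965, 0.262, 0.004], [0.262, -0.965, 0.001], [0.004, 0.0, -1.0]]
force: [-0.1, 2.3, 7.7]
opening: 0.158
grasp_force: 30.0
```

Request:
move_arm:
  increments:
    - {"xyz": [0, 0.2, 0], "roll": 0.09, "grip": 0}
    - {"xyz": [0, 0, 0], "roll": 0, "grip": 0}
    - {"xyz": [0, 0, 0], "roll": 0, "grip": 0}

```text
time_s: 14.45
position: [0.5788, 0.0514, 0.1377]
tcp_rot: [[0.984, 0.178, 0.004], [0.178, -0.984, 0.001], [0.004, -0.001, -1.0]]
force: [-0.9, 2.3, 8.0]
opening: 0.155
grasp_force: 30.0
```

```bash
python3 -c "
from h import *
s=bot.read_state();print(s['force'],s['moment']);to(.5755,.0515,.142)
im,w,K,M=shot('side','s7.png'); cv2.imwrite('pics/s7c.png',cv2.resize(im[150:270,180:320,::-1],None,fx=4,fy=4,interpolation=cv2.INTER_CUBIC))"
```

```text
[-0.87548445  2.34360903  7.98910599] [ 0.59021925  0.2166891  -0.04241726]
pos [0.5788 0.0514 0.1377] th 10.24 tilt [ 0.0039  0.0014 -1.    ] shift mm [-3.3 -0.7 -4.3]
```

View pics/s7c.png

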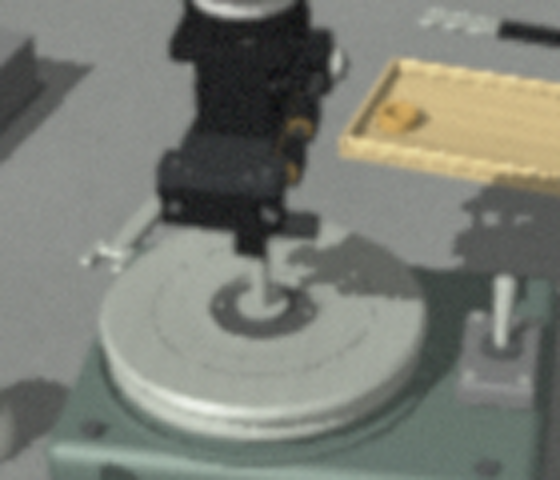

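The side crop shows the shoulder flush on the cap at (265,303). The height of 0.1377 also matches home. I'll nip it a bit tighter, then draw slowly.

Request:
move_arm:
  increments:
    - {"xyz": [0, 0.1, 0], "roll": 0.06, "grip": 0}
    - {"xyz": [0, 0.1, 0], "roll": 0.06, "grip": 0}
    - {"xyz": [0, 0, 0], "roll": 0, "grip": 0}

```text
time_s: 14.75
position: [0.5789, 0.0513, 0.1377]
tcp_rot: [[0.998, 0.058, 0.004], [0.058, -0.998, 0.001], [0.004, -0.001, -1.0]]
force: [-0.0, 1.9, 6.8]
opening: 0.156
grasp_force: 30.0
```

```bash
python3 -c "
from h import *
s=bot.read_state();print(s['force'],s['moment']);to(.5755,.0515,.142)"
```

```text
[-0.02575384  1.89852528  6.80602115] [0.70981381 0.14200267 0.1171866 ]
pos [0.5789 0.0513 0.1377] th 3.32 tilt [ 0.004   0.0012 -1.    ] shift mm [-3.3 -0.4 -4.3]
```

Request:
move_arm:
  increments:
    - {"xyz": [0, 0.1, 0], "roll": 0.06, "grip": 0}
    - {"xyz": [0, 0.1, 0], "roll": 0.06, "grip": 0}
    - {"xyz": [0, 0, 0], "roll": 0, "grip": 0}

```text
time_s: 15.0
position: [0.5789, 0.0509, 0.1377]
tcp_rot: [[0.998, -0.061, 0.004], [-0.061, -0.998, 0.001], [0.004, -0.001, -1.0]]
force: [-1.6, 2.5, 7.7]
opening: 0.153
grasp_force: 30.1
```

```bash
python3 -c "
from h import *
s=bot.read_state();print(s['force'],s['moment']);to(.5755,.0515,.142)
K,M=T('wrist'); im,w,K,M=shot('wrist')
z=s['position']; bar(w,z[0]+.03,z[1],z[2]+.02,z[2]+.035,.03)"
```

```text
[-1.56340253  2.54131888  7.67227046] [0.54476026 0.12810864 0.23014573]
pos [0.5789 0.0509 0.1377] th -3.51 tilt [ 4.1e-03  8.0e-04 -1.0e+00] shift mm [-3.4 -0.4 -4.4]
bar n 2538 mean [0.5991 0.0511 0.1634] med z 0.1632 rect [598.8  54.3] [35.7 30.9] axis 178.0
```

Torque is building (0.23 N·m) and the height is at home. Now I'll draw the cap straight up.

Request:
move_arm:
  increments:
    - {"xyz": [0, 0, -2], "roll": 0, "grip": 0}
    - {"xyz": [0, 0, -3], "roll": 0, "grip": 0}
    - {"xyz": [0, 0, -4], "roll": 0, "grip": 0}
    - {"xyz": [0, 0, -5], "roll": 0, "grip": 0}
    - {"xyz": [0, 0, -5], "roll": 0, "grip": 0}

```text
time_s: 15.47
position: [0.5766, 0.0501, 0.1547]
tcp_rot: [[0.998, -0.061, -0.003], [-0.061, -0.998, 0.0], [-0.003, 0.0, -1.0]]
force: [0.8, 0.5, -5.2]
opening: 0.158
grasp_force: 30.0
```

Request:
move_arm:
  increments:
    - {"xyz": [0, 0, -6], "roll": 0, "grip": 0}
    - {"xyz": [0, 0, -6], "roll": 0, "grip": 0}
    - {"xyz": [0, 0, -6], "roll": 0, "grip": 0}
    - {"xyz": [0, 0, -6], "roll": 0, "grip": 0}
    - {"xyz": [0, 0, -6], "roll": 0, "grip": 0}

```text
time_s: 15.88
position: [0.5774, 0.0502, 0.1861]
tcp_rot: [[0.998, -0.06, 0.001], [-0.06, -0.998, -0.0], [0.001, 0.0, -1.0]]
force: [0.6, 1.0, -5.4]
opening: 0.158
grasp_force: 30.0
```

Request:
move_arm:
  increments:
    - {"xyz": [0, 0, -10], "roll": 0, "grip": 0}
    - {"xyz": [0, 0, -10], "roll": 0, "grip": 0}
    - {"xyz": [0, 0, -5], "roll": 0, "grip": 0}
    - {"xyz": [0, 0, 0], "roll": 0, "grip": 0}
    - {"xyz": [0, 0, 0], "roll": 0, "grip": 0}

```text
time_s: 16.3
position: [0.5776, 0.0503, 0.2105]
tcp_rot: [[0.998, -0.06, 0.001], [-0.06, -0.998, -0.0], [0.001, 0.0, -1.0]]
force: [0.7, -0.2, -5.1]
opening: 0.154
grasp_force: 30.0
```

```bash
python3 -c "
from h import *
s=bot.read_state();print(s['force'],s['moment']);to(.515,-.352,.2)
im,w,K,M=shot('side','s8.png'); cv2.imwrite('pics/s8c.png',cv2.resize(im[130:270,180:340,::-1],None,fx=4,fy=4,interpolation=cv2.INTER_CUBIC))
ms=bot.trace('tray','side')[0]['mask']; p=w[ms&(w[...,2]<.03)]; print(cv2.minAreaRect((p[:,:2]*1000).astype(np.float32)))
im,w,K,M=shot('top'); ms=bot.trace('tray','top')[0]['mask']; p=w[ms&(w[...,2]<.03)]; print(cv2.minAreaRect((p[:,:2]*1000).astype(np.float32)))
"
```

```text
[ 0.67749238 -0.19406582 -5.14337013] [ 0.02473981  0.05889683 -0.02008766]
pos [0.5776 0.0503 0.2105] th -3.45 tilt [ 1.e-03 -1.e-04 -1.e+00] shift mm [-38.3 405.3  10.5]
((538.37109375, -348.2138366699219), (220.63706970214844, 157.9911651611328), 0.43191587924957275)
((533.3086547851562, -349.50823974609375), (210.8924102783203, 151.31918334960938), 0.4823571741580963)
```

View pics/s8c.png

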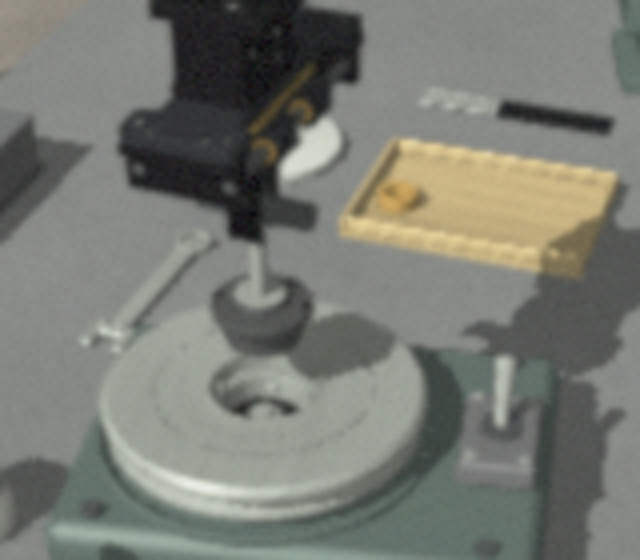

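The side crop shows the cap hanging upright on the puller at (262,315), its bore empty and the toggle still off. The force reading shows both weights. I'll carry it to the tray now.

Request:
move_arm:
  increments:
    - {"xyz": [-1, 15, 0], "roll": 0, "grip": 0}
    - {"xyz": [-2, 25, 0], "roll": 0, "grip": 0}
    - {"xyz": [-2, 30, 0], "roll": 0, "grip": 0}
    - {"xyz": [-2, 32, 0], "roll": 0, "grip": 0}
    - {"xyz": [-3, 32, 0], "roll": 0, "grip": 0}

```text
time_s: 16.92
position: [0.5591, -0.0838, 0.2095]
tcp_rot: [[0.998, -0.059, -0.001], [-0.059, -0.998, 0.0], [-0.001, -0.0, -1.0]]
force: [0.9, -0.0, -5.1]
opening: 0.156
grasp_force: 30.0
```

Request:
move_arm:
  increments:
    - {"xyz": [-3, 32, 0], "roll": 0, "grip": 0}
    - {"xyz": [-3, 32, 0], "roll": 0, "grip": 0}
    - {"xyz": [-3, 32, 0], "roll": 0, "grip": 0}
    - {"xyz": [-3, 32, 0], "roll": 0, "grip": 0}
    - {"xyz": [-2, 32, 0], "roll": 0, "grip": 0}

```text
time_s: 17.33
position: [0.5349, -0.243, 0.2094]
tcp_rot: [[0.998, -0.06, -0.001], [-0.06, -0.998, 0.001], [-0.001, -0.001, -1.0]]
force: [0.4, 0.8, -4.2]
opening: 0.156
grasp_force: 30.0
```

Request:
move_arm:
  increments:
    - {"xyz": [-2, 32, 0], "roll": 0, "grip": 0}
    - {"xyz": [-2, 30, 0], "roll": 0, "grip": 0}
    - {"xyz": [-2, 25, 0], "roll": 0, "grip": 0}
    - {"xyz": [-1, 15, 0], "roll": 0, "grip": 0}
    - {"xyz": [0, 8, 0], "roll": 0, "grip": 0}

```text
time_s: 17.75
position: [0.5216, -0.3533, 0.2093]
tcp_rot: [[0.998, -0.062, -0.0], [-0.062, -0.998, -0.0], [-0.0, 0.0, -1.0]]
force: [-0.0, 1.0, -4.7]
opening: 0.155
grasp_force: 30.0
```

Request:
move_arm:
  increments:
    - {"xyz": [0, 0, 10], "roll": 0, "grip": 0}
    - {"xyz": [0, 0, 20], "roll": 0, "grip": 0}
    - {"xyz": [0, 0, 20], "roll": 0, "grip": 0}
    - {"xyz": [0, 0, 10], "roll": 0, "grip": 0}
    - {"xyz": [0, 0, 0], "roll": 0, "grip": 0}

```text
time_s: 18.17
position: [0.5204, -0.3473, 0.1464]
tcp_rot: [[0.998, -0.059, -0.006], [-0.059, -0.998, 0.007], [-0.006, -0.006, -1.0]]
force: [0.2, 0.5, -5.7]
opening: 0.16
grasp_force: 30.0
```

```bash
python3 -c "
from h import *
to(.5225,-.352,.088)
im,w,K,M=shot('side','s9.png'); cv2.imwrite('pics/s9c.png',cv2.resize(im[90:230,230:390,::-1],None,fx=4,fy=4,interpolation=cv2.INTER_CUBIC))
for r in bot.spot_in('cap','side')[:2]: print(round(r['conf'],2),M[:3,:3]@np.array(r['at'])+M[:3,3])
"
```

```text
pos [ 0.5204 -0.3473  0.1464] th -3.36 tilt [-0.0061  0.0066 -1.    ] shift mm [ 2.7  4.9 58.3]
0.65 [ 0.52630779 -0.34658477  0.00456374]
0.52 [ 0.51042766 -0.33265773  0.0973515 ]
```

View pics/s9c.png

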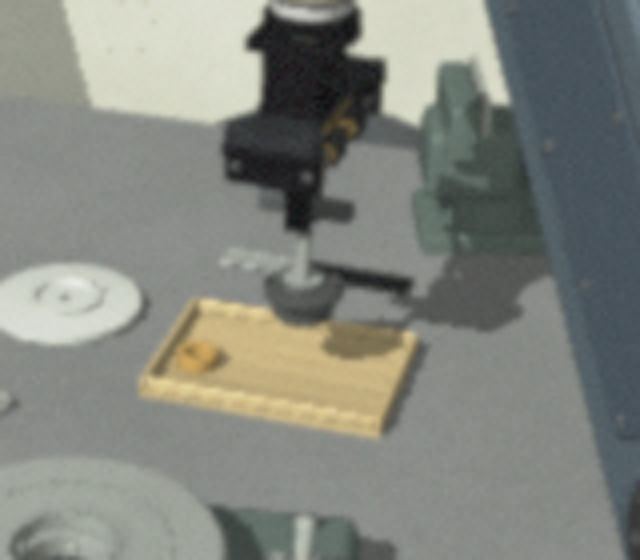

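The side crop shows the cap level at (303,293), above the tray and well clear of the spacer at (198,357). I'll lower it and check near the floor.

Request:
move_arm:
  increments:
    - {"xyz": [0, 0, 12], "roll": 0, "grip": 0}
    - {"xyz": [0, 0, 15], "roll": 0, "grip": 0}
    - {"xyz": [0, 0, 12], "roll": 0, "grip": 0}
    - {"xyz": [0, 0, 7], "roll": 0, "grip": 0}
    - {"xyz": [0, 0, 4], "roll": 0, "grip": 0}

```text
time_s: 18.68
position: [0.5218, -0.3506, 0.0988]
tcp_rot: [[0.998, -0.06, -0.001], [-0.06, -0.998, 0.001], [-0.001, -0.001, -1.0]]
force: [-0.0, 0.2, -4.6]
opening: 0.158
grasp_force: 30.0
```

Request:
move_arm:
  increments:
    - {"xyz": [0, 0, 2], "roll": 0, "grip": 0}
    - {"xyz": [0, 0, 1], "roll": 0, "grip": 0}
    - {"xyz": [0, 0, 0], "roll": 0, "grip": 0}
    - {"xyz": [0, 0, 0], "roll": 0, "grip": 0}

```text
time_s: 19.02
position: [0.5225, -0.3515, 0.0975]
tcp_rot: [[0.998, -0.06, 0.001], [-0.06, -0.998, -0.001], [0.001, 0.001, -1.0]]
force: [0.2, 0.0, -4.5]
opening: 0.158
grasp_force: 30.0
```

Request:
move_arm:
  increments:
    - {"xyz": [0, 0, 2], "roll": 0, "grip": 0}
    - {"xyz": [0, 0, 2], "roll": 0, "grip": 0}
    - {"xyz": [0, 0, 2], "roll": 0, "grip": 0}
    - {"xyz": [0, 0, 1], "roll": 0, "grip": 0}
    - {"xyz": [0, 0, 0], "roll": 0, "grip": 0}

```text
time_s: 19.43
position: [0.5219, -0.3509, 0.0896]
tcp_rot: [[0.998, -0.06, -0.001], [-0.06, -0.998, 0.001], [-0.001, -0.0, -1.0]]
force: [-0.6, -0.6, -5.0]
opening: 0.154
grasp_force: 30.0
```

Request:
move_arm:
  increments:
    - {"xyz": [0, 0, 1], "roll": 0, "grip": 0}
    - {"xyz": [0, 0, 0.7], "roll": 0, "grip": 0}
    - {"xyz": [0, 0, 0], "roll": 0, "grip": 0}

```text
time_s: 19.68
position: [0.5221, -0.3511, 0.0881]
tcp_rot: [[0.998, -0.06, -0.0], [-0.06, -0.998, 0.0], [-0.0, -0.0, -1.0]]
force: [-0.3, -0.1, -5.1]
opening: 0.156
grasp_force: 30.0
```

Request:
move_arm:
  increments:
    - {"xyz": [0, 0, 0.7], "roll": 0, "grip": 0}
    - {"xyz": [0, 0, 0.5], "roll": 0, "grip": 0}
    - {"xyz": [0, 0, 0], "roll": 0, "grip": 0}

```text
time_s: 19.93
position: [0.5226, -0.3514, 0.0878]
tcp_rot: [[0.998, -0.06, 0.001], [-0.06, -0.998, -0.001], [0.001, 0.001, -1.0]]
force: [0.8, 0.7, -0.5]
opening: 0.157
grasp_force: 30.0
```

It's on the floor: the weight has left the wrist and the height is as predicted. I'll settle it a touch, open, then retreat straight up.

Request:
move_arm:
  increments:
    - {"xyz": [0, 0, 0.4], "roll": 0, "grip": 0}
    - {"xyz": [0, 0, 0], "roll": 0, "grip": 45}
    - {"xyz": [0, 0, 0], "roll": 0, "grip": 45}
    - {"xyz": [0, 0, 0], "roll": 0, "grip": 45}
    - {"xyz": [0, 0, 0], "roll": 0, "grip": 45}

```text
time_s: 20.35
position: [0.5223, -0.3513, 0.0868]
tcp_rot: [[0.998, -0.06, 0.0], [-0.06, -0.998, -0.0], [0.0, 0.0, -1.0]]
force: [0.4, -0.0, -0.3]
opening: 0.374
grasp_force: 0.0
```

Request:
move_arm:
  increments:
    - {"xyz": [0, 0, 0], "roll": 0, "grip": 45}
    - {"xyz": [0, 0, -10], "roll": 0, "grip": 45}
    - {"xyz": [0, 0, -25], "roll": 0, "grip": 45}
    - {"xyz": [0, 0, -30], "roll": 0, "grip": 45}
    - {"xyz": [0, 0, -35], "roll": 0, "grip": 45}

```text
time_s: 20.77
position: [0.5212, -0.3503, 0.1868]
tcp_rot: [[0.998, -0.06, -0.003], [-0.06, -0.998, 0.003], [-0.003, -0.002, -1.0]]
force: [0.6, -0.4, 0.1]
opening: 0.449
grasp_force: 0.0
```

Request:
move_arm:
  increments:
    - {"xyz": [-20, 0, -20], "roll": 0, "grip": 45}
    - {"xyz": [-20, 0, 0], "roll": 0, "grip": 45}
    - {"xyz": [-20, 0, 0], "roll": 0, "grip": 45}
    - {"xyz": [0, 0, 0], "roll": 0, "grip": 45}
    - {"xyz": [0, 0, 0], "roll": 0, "grip": 45}

```text
time_s: 21.18
position: [0.4619, -0.3476, 0.2076]
tcp_rot: [[0.998, -0.061, 0.001], [-0.061, -0.998, -0.001], [0.001, 0.001, -1.0]]
force: [0.3, -0.1, 0.4]
opening: 0.448
grasp_force: 0.0
```

```bash
python3 -c "
from h import *
print(bot.read_state()['position'],bot.read_state()['time_s'])
im,w,K,M=shot('wrist','w10.png')
bar(w,.52,-.352,.105,.125)
q=(np.hypot(w[...,0]-.52,w[...,1]+.352)<.04)&(abs(w[...,2]-.034)<.01); print('flange',q.sum(),w[q].mean(0))
"
```

```text
[ 0.46189273 -0.34759158  0.20760427] 21.1833
bar n 1682 mean [ 0.5231 -0.3504  0.113 ] med z 0.1131 rect [ 521.3 -350.2] [13.8 79.4] axis 176.8
flange 2070 [ 0.52119422 -0.35061341  0.0342919 ]
```

View pics/w10.png

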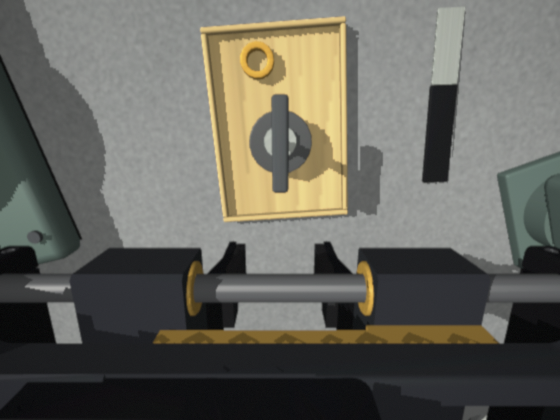

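The wrist view shows the cap upright in the tray at (280,142), with the puller screwed in and the spacer untouched at (257,59). The heights agree: flange top 34 mm, bar top 113–114 mm. Handing in.

```bash
python3 -c "
from rig import bot
print(bot.hand_in())"
```

```text
the job is handed in; nothing more can be done
None
```

I handed the job in at about 21 s of the 62 s allowed: switch off, cap drawn straight up and standing upright in the tray with the puller screwed in, gripper clear. The hand-in gave no verdict, so whether it passed is not known.

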